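Rebuild the dough-strip cutter on its arbor

TASK

The washed dough-strip cutter has to go back together on the upright arbor of its bench stand: first thread the flanged cutter wheel down the arbor, disc side down as it lies, until it rests flat on the stand's foot, then thread the long plain sleeve down on top of it until it rests flat on the wheel's hub. Lower each one all the way down, do not let it drop down the arbor, and leave the short sleeve where it lies.

Things in the scene. Friction and masses are not known exactly. Their poses are not given: they have to be found in the camera images.
- arbor_seat (a point): Where the arbor meets the foot of the bench stand: the point on the arbor's axis at the height of the foot's flat top face, z up. The stand is fixed to the counter. Its round grey aluminium foot is 100 mm across and 20 mm high; the upright steel arbor in the middle is 16 mm in diameter and rises 78 mm above this point, the last 10 mm tapering to 8 mm. The stand's place changes from run to run.
- wheel_center (a point): The loose steel cutter wheel, lying disc down on the counter: a disc 76 mm in diameter and 4 mm thick with a plain round hub 44 mm in outer diameter standing on it, 28 mm high over all, with a 32 mm bore right through, 0.18 to 0.33 kg. The point is on its axis, half-way up, 14 mm above its underside; z up along its axis. Grip it across the hub, with the fingertips above the disc, at least 5 mm above the underside.
- long_sleeve_center (a point): The long loose steel sleeve, standing on the counter: a plain tube 44 mm in outer diameter, 32 mm bore, 38 mm high, 0.14 to 0.26 kg. The point is on its axis, half-way up, 19 mm above its underside; z along its axis. Grip it across the outside.
- short_sleeve_center (a point): The short steel sleeve, not needed: a plain tube of the same 44 mm outer diameter and 32 mm bore but only 18 mm high. The point is on its axis, half-way up. The wheel and the two sleeves lie in three places that are swapped about from run to run.
Mind the look-alikes: they are no part of the job. What is shaped like the part that bears wheel_center but red is not meant. Leave any yellow look-alike of the part that bears long_sleeve_center alone.

How it is judged:
On the way, in this order (a step that is already met when the one before it is completed fails the run):
1. the cutter wheel is fully down the arbor, flat on the foot, with the long sleeve not yet on the arbor (horizontal distance between wheel_center and arbor_seat below 0.012 m and z of wheel_center in the frame of arbor_seat below 0.018 m and angle between wheel_center's own z axis and vertical below 0.12 rad and horizontal distance between long_sleeve_center and arbor_seat above 0.04 m), for 0.2 s.
2. the long sleeve is fully down the arbor, flat on the wheel's hub (horizontal distance between long_sleeve_center and arbor_seat below 0.012 m and z of long_sleeve_center in the frame of arbor_seat below 0.052 m and angle between long_sleeve_center's own z axis and vertical below 0.12 rad), for 0.2 s.
At the end, for the whole second after the job is handed in: Cutter wheel on the arbor, hub up, flat on the foot (within 4 mm of fully down), and the long sleeve on the arbor above it, flat on the hub (within 5 mm); both within 12 mm of the axis and 7 degrees of upright. The short sleeve is within 30 mm of where it lay (all of step 2 and horizontal distance between wheel_center and arbor_seat below 0.012 m and z of wheel_center in the frame of arbor_seat below 0.018 m and angle between wheel_center's own z axis and vertical below 0.12 rad and z of long_sleeve_center in the frame of arbor_seat above 0.042 m and distance of short_sleeve_center from where it was at the start of the episode below 0.03 m); the robot touches nothing.
It fails at once if the wheel dropped down the arbor (faster than 0.6 m/s while round it) (horizontal distance between wheel_center and arbor_seat below 0.02 m and z of wheel_center in the frame of arbor_seat below 0.085 m and linear speed of wheel above 0.6 m/s).
It fails at once if the long sleeve dropped down the arbor (faster than 0.6 m/s while round it) (horizontal distance between long_sleeve_center and arbor_seat below 0.02 m and z of long_sleeve_center in the frame of arbor_seat below 0.095 m and linear speed of long_sleeve above 0.6 m/s).
It fails at once if the short sleeve was moved more than 30 mm (distance of short_sleeve_center from where it was at the start of the episode above 0.03 m).
It also fails if it takes over 51 s, if anything falls off the work surface, if the arm or the gripper's body presses on something with over 40 N, if the wrist force passes 120 N, or if a joint passes its speed limit or range.

ROBOT

A 7-joint arm with a two-finger parallel gripper is mounted at the origin on the work surface. World frame = base frame: x ahead of the robot, y to its left, z up, the work surface at z = 0. Lengths are in m, angles in rad, forces in N, time in s.
With the tool pointing down it reaches from about 0.375 to 0.925 m from the base axis. Payload 3.1 kg.
Tool frame: the origin (TCP) lies between the finger pads; the fingertips stand 19 mm ahead of it and the grasp point (between the pads) is the TCP; z points along the fingers, y is the line along which they close (so a half turn about z gives the same grasp; the last joint's range is limited). The gripper opens to 85 mm and grips with 20 to 120 N. Pads are 22 mm wide; open, the fingers measure 114 mm over their backs; the gripper's body (76 mm by 85 mm) begins 54 mm behind the grasp point. The pads swing forward as they close: fully open they stand 13 mm farther back than shut.
Start: joints at [1.2, 0.383, 0.044, 1.598, -0.018, 1.161, -0.05], TCP at [0.175, -0.626, 0.25] pointing down, gripper open.
Joint ranges: [-2.61, 2.61], [-0.41, 2.15], [-1.48, 1.57], [0, 2.5], [-1.57, 4.71], [0.05, 1.97], [-2.85, 2.85]. Speed limits (rad/s): [2.79, 2.79, 3.14, 3.14, 3.14, 3.14, 3.14].

INTERFACE

Orientations are given as a unit quaternion [x, y, z, w].
In Python, from bench import move_ptp, movel, move_j, move_gripper, pause, inverse_kinematics, read_camera, camera_params, MotionError, sign_off, look_for, tip_of, read_time_s, read_qpos, read_joint_vel, read_effort, read_eef_pos, read_tcp_rot, read_ft_force, read_ft_torque, read_finger_gap, read_grasp_force gives the robot as it stands. Calls block until the motion is done:
- move_ptp(position, orientation): joint-space move of the TCP to a pose.
- movel(position, orientation=None, speed=0.15): straight line of the TCP; orientation=None keeps the orientation; speed is the mean speed in m/s.
- move_j(angles): joint-space move.
- move_gripper(opening, effort=None): finger opening in m; effort is the grip in N (None keeps the last); returns when the fingers have stopped.
- pause(seconds).
- inverse_kinematics(position, orientation): joint angles nearest the present ones, or None.
- read_camera(name): name is "side" or "top" or "wrist"; returns the picture (384x512x3 uint8, red, green, blue); there is no depth.
- camera_params(name): a dict with "K" (3x3 intrinsics, pixels), "camera_from_world" (4x4, takes a point from world to camera coordinates). Camera axes: x right, y down, z forward; pixel columns grow to the right and rows downward; lengths in m; the calibration is good to about 2 mm. A picture is of the moment at which its call begins: read the wrist's pose just before it. camera_params takes no time and is no camera call; for the wrist camera it gives the pose at the moment of the call.
A pose or a line that the arm cannot do raises MotionError and nothing moves.
- sign_off(): hands the job in; it is judged then, once.
Trained networks look in the newest picture that a camera, given by its name, has taken for a name from the list of things; names that differ only in an ending like _2 or _b are one class to them, and where a whole thing is asked for, a point or a joint stands for the part that bears it (a point fixed in the world has none). Each returns a list of dicts, best first, with "confidence" (0 to 1); they miss things now and then, are a little off and sometimes report something else, mostly with a low value. They report only what shows in the picture. A call takes as long as a camera call. They do not tell look-alikes from the thing itself.
- look_for(camera, name): "at" ([column, row] in pixels, amid what is visible of it).
- tip_of(camera, name): "at" ([column, row] in pixels: a listed point, or the origin of a listed thing).
Readings, each from a call of its own:
- read_time_s(): time.
- read_qpos(): joint angles.
- read_joint_vel(): joint speeds.
- read_effort(): joint torques, N m.
- read_eef_pos(): TCP position.
- read_tcp_rot(): TCP orientation.
- read_ft_force(): force on the tool from outside, world axes, zero at the start.
- read_ft_torque(): the same for the moment, N m.
- read_finger_gap(): finger opening in m.
- read_grasp_force(): force on a finger pad.
Only numpy, scipy, OpenCV 4.12 (cv2) and the standard library are available. Lean on these libraries where they do the work, as an engineer would, in place of code of your own. Each camera call takes 0.05 s, during which the arm holds its last target. There are 200 camera calls.

## Working session

There is one attempt and no reset: what is moved stays moved. The work goes in short steps, each a Python script; the robot and the scene stay as the last script left them, time stands still between calls to the robot, and variables do not carry over. Pictures are saved under pics/ and viewed, at most 10 in all, crops included, and the job is handed in when it is done.

```bash
mkdir -p pics
cat > h.py <<'E'
from bench import *
import numpy as np, cv2
def ray(cam,uv,z,P=None):
    P=P or camera_params(cam); K=np.array(P["K"]); T=np.array(P["camera_from_world"])
    R,t=T[:3,:3],T[:3,3]; c=-R.T@t; d=R.T@np.linalg.inv(K)@np.array([uv[0],uv[1],1.])
    return c+d*(z-c[2])/d[2]
def save(cam,name):
    im=read_camera(cam); cv2.imwrite(f"pics/{name}.png",im[:,:,::-1]); return im
E
python3 - <<'E'
from h import *
a=save("top","a1"); b=save("side","b1")
cv2.imwrite("pics/ab.png",cv2.resize(np.vstack([a,b])[:,:,::-1],(400,600))) 
Z=dict(arbor_seat=.02,wheel_center=.014,long_sleeve_center=.019,short_sleeve_center=.009)
for c in("top","side"):
  for n,z in Z.items():
    for d in tip_of(c,n)[:4]: print(c,n,np.round(d["at"],1),round(d["confidence"],2),np.round(ray(c,d["at"],z),4))
print(read_time_s(),read_tcp_rot())
E
```

```text
top arbor_seat [232.9 147. ] 0.84 [0.5733 0.025  0.02  ]
top wheel_center [116.9 284.8] 0.93 [0.2873 0.2447 0.014 ]
top wheel_center [134.9 228.6] 0.85 [0.3987 0.2174 0.014 ]
top wheel_center [194.9 214.1] 0.65 [0.4311 0.0982 0.014 ]
top long_sleeve_center [384.7 213.7] 0.95 [ 0.4414 -0.293   0.019 ]
top long_sleeve_center [345.3 196.1] 0.67 [ 0.476  -0.2112  0.019 ]
top short_sleeve_center [126.3 106.7] 0.8 [0.6579 0.2556 0.009 ]
top short_sleeve_center [235.2 144.5] 0.61 [0.5821 0.0208 0.009 ]
side arbor_seat [198.5 192.9] 0.75 [0.581  0.0272 0.02  ]
side wheel_center [197.7 279.2] 0.86 [0.4014 0.2206 0.014 ]
side wheel_center [237.8 318.2] 0.71 [0.2922 0.2424 0.014 ]
side wheel_center [232.4 238.4] 0.67 [0.4219 0.0971 0.014 ]
side long_sleeve_center [319.3 162.2] 0.61 [ 0.4288 -0.2792  0.019 ]
side long_sleeve_center [290.2 167.2] 0.55 [ 0.4761 -0.2082  0.019 ]
side short_sleeve_center [101.1 236.4] 0.55 [0.6405 0.2529 0.009 ]
0.5 [ 9.90708840e-01  1.35999974e-01 -4.63149546e-06 -2.81607458e-05]
```

View pics/a1.png

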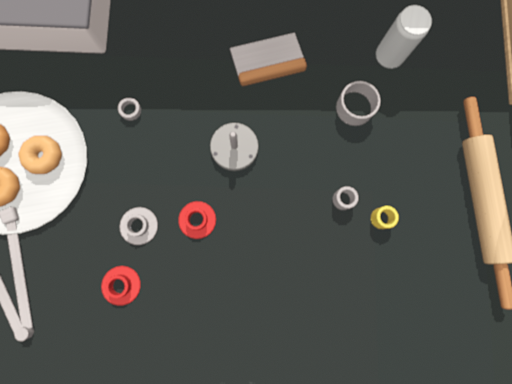

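View pics/b1.png

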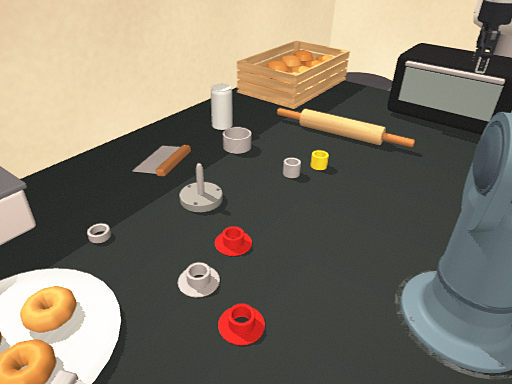

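Top view: the grey wheel is at (138,226), with red look-alikes at (197,220) and (120,286). The plain long sleeve is at (345,197), with the yellow one at (385,217). The short sleeve is at (129,109) and the stand at (234,147). Both cameras agree to about 1 cm, so I'll go above the wheel.

```bash
cat >> h.py <<'E'
def q(yaw): return [np.cos(yaw/2),np.sin(yaw/2),0,0]
def bestyaw(p,yaws):
    s=[(np.abs(inverse_kinematics(p,q(y))[6]),y) for y in yaws if inverse_kinematics(p,q(y)) is not None]
    return min(s)[1]
def look(name,z,near):
    P=camera_params("wrist"); im=save("wrist",f"w{read_time_s():.1f}".replace('.','_'))
    for d in tip_of("wrist",name): print(name,np.round(d["at"],1),round(d["confidence"],2),np.round(ray("wrist",d["at"],z,P),4))
    return im
E
python3 - <<'E'
from h import *
for p in([.4,.219,.2],[.577,.026,.2],[.476,-.21,.2]):
  for y in np.arange(-1.5,1.6,.5):
    r=inverse_kinematics(p,q(y)); print(p,y,None if r is None else np.round(r,2)[[0,6]])
y=bestyaw([.4,.219,.2],np.arange(-1.5,1.6,.25)); print("yaw",y)
move_ptp([.4,.219,.2],q(y))
im=look("wheel_center",.014,0); cv2.imwrite("pics/wh.png",im[:,:,::-1]); print(read_time_s())
E
```

```text
[0.4, 0.219, 0.2] -1.5 [0.54 2.39]
[0.4, 0.219, 0.2] -1.0 [-1.88 -2.84]
[0.4, 0.219, 0.2] -0.5 [-1.26 -2.6 ]
[0.4, 0.219, 0.2] 0.0 [ 0.56 -2.41]
[0.4, 0.219, 0.2] 0.5 [ 0.53 -1.89]
[0.4, 0.219, 0.2] 1.0 [ 0.62 -1.46]
[0.4, 0.219, 0.2] 1.5 [ 0.68 -1.07]
[0.577, 0.026, 0.2] -1.5 [-1.1  -2.53]
[0.577, 0.026, 0.2] -1.0 [ 0.3  -2.83]
[0.577, 0.026, 0.2] -0.5 [ 0.36 -2.36]
[0.577, 0.026, 0.2] 0.0 [ 0.42 -1.89]
[0.577, 0.026, 0.2] 0.5 [ 0.44 -1.4 ]
[0.577, 0.026, 0.2] 1.0 [ 0.44 -0.9 ]
[0.577, 0.026, 0.2] 1.5 [ 0.46 -0.4 ]
[0.476, -0.21, 0.2] -1.5 [ 0.44 -2.76]
[0.476, -0.21, 0.2] -1.0 [ 0.49 -2.27]
[0.476, -0.21, 0.2] -0.5 [ 0.53 -1.78]
[0.476, -0.21, 0.2] 0.0 [ 0.58 -1.29]
[0.476, -0.21, 0.2] 0.5 [ 0.63 -0.8 ]
[0.476, -0.21, 0.2] 1.0 [ 0.69 -0.32]
[0.476, -0.21, 0.2] 1.5 [0.75 0.17]
yaw 1.5
wheel_center [260.  174.3] 0.87 [0.4078 0.2112 0.014 ]
wheel_center [277.4 272. ] 0.79 [0.4204 0.0913 0.014 ]
wheel_center [138.8 152.1] 0.76 [0.2859 0.2436 0.014 ]
wheel_center [501.7 122.7] 0.68 [0.6501 0.2471 0.014 ]
3.6667
```

View pics/wh.png

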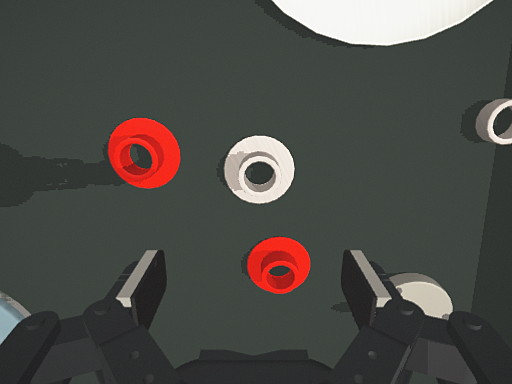

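Wrist view: the wheel's disc is centred near (259.5,170) and its hub top near (259,176). The red one is nearer the stand at (278,270).

Run:
```python
from h import *
for uv,z in(((259.5,170),.003),((259,176),.028)): print(ray("wrist",uv,z))
p=np.mean([ray("wrist",(259.5,170),.003),ray("wrist",(259,176),.028),ray("wrist",(260,174.3),.014),[.400,.219,0]],axis=0)[:2]; print(p)
Q=q(1.5)
move_gripper(.085,40)
movel([*p,.06],Q,.2)
look("wheel_center",.014,0)
movel([*p,.030],Q,.08)
print(read_ft_force(),read_eef_pos())
move_gripper(.03,50)
print(read_finger_gap(),read_grasp_force(),read_ft_force())
movel([*p,.05],Q,.08)
print(read_finger_gap(),read_grasp_force(),read_ft_force(),read_time_s())
save("side","s2")
im=save("wrist","w2"); cv2.imwrite("pics/c2.png",np.hstack([cv2.imread("pics/s2.png")[180:360,120:320],im[60:240,160:360,::-1]]))
```

```text
[0.40743754 0.21314868 0.003     ]
[0.4064774  0.21376805 0.028     ]
[0.40538679 0.21434258]
wheel_center [ 45.9 201.8] 0.92 [0.2848 0.24   0.014 ]
wheel_center [251.3 230.8] 0.71 [0.405  0.2125 0.014 ]
[ 0.01992212 -0.38796754 -0.72306169] [0.40521898 0.21441017 0.02990444]
0.04215228180463408 49.96515233069658 [-1.03825304 -1.54225695  4.40958585]
0.041750050583393074 51.04536283761263 [ 0.45790226  1.01847872 -2.77037299] 6.2417
```

View pics/c2.png

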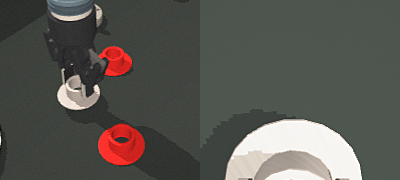

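The wheel is held level between the pads, clear of the counter (bottom centre of the crop). I'll carry it up and take a close look at the arbor.

Run:
```python
from h import *
Q=q(1.5); p=read_eef_pos()
movel([p[0],p[1],.19],Q,.2)
move_ptp([.577,-.10,.19],Q)
im=look("arbor_seat",.02,0); cv2.imwrite("pics/w3.png",im[:,:,::-1])
print(read_finger_gap(),read_grasp_force(),read_time_s())
```

```text
arbor_seat [241.8  40.7] 0.92 [0.575  0.0221 0.02  ]
0.0419452362333682 51.04519374668598 8.6333
```

View pics/w3.png

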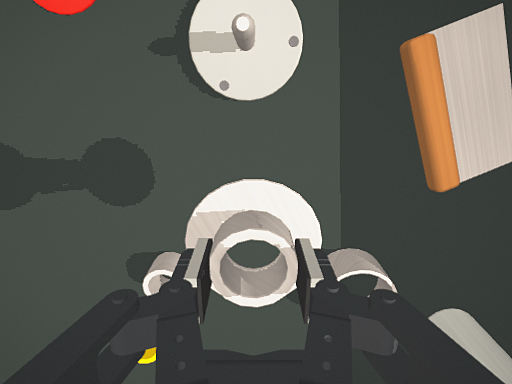

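The arbor tip is at (243,22), the foot's centre is near (246,43), and the held hub's top ring is centred near (254,267).

Run:
```python
from h import *
tip=ray("wrist",(243,22),.098); foot=ray("wrist",(246,44),.02); hub=ray("wrist",(254,267),.188); e=np.array(read_eef_pos())
print(tip,foot,hub,hub-e)
```

```text
[0.57858166 0.02277613 0.098     ] [0.57855308 0.01923184 0.02      ] [ 0.5775295 -0.0967071  0.188    ] [ 0.00082331  0.00015955 -0.00235405]
```

```bash
cat >> h.py <<'E'
def lower(x,y,z0,z1,Q,f=6):
    "step down slowly until contact force on the tool"
    b=read_ft_force()[2]; z=z0
    while z>z1:
        z-=.001; movel([x,y,z],Q,.03); F=read_ft_force()
        if F[2]-b>f: break
    print("end z",round(z,4),"F",np.round(F,1),"base",round(b,1),"gap",read_finger_gap(),"t",read_time_s())
E
python3 - <<'E'
from h import *
Q=q(1.5); x,y=.5778,.0222
movel([x,y,.19],Q,.15); movel([x,y,.128],Q,.1); print(read_ft_force())
movel([x,y,.09],Q,.06); print(read_ft_force(),read_eef_pos())
movel([x,y,.056],Q,.06)
lower(x,y,.056,.047,Q)
save("side","s4"); 
for d in tip_of("side","wheel_center"): print(d["at"],ray("side",d["at"],.034))
cv2.imwrite("pics/c4.png",cv2.resize(cv2.imread("pics/s4.png")[130:250,140:300],None,fx=3,fy=3))
E
```

```text
[ 0.73301842  0.14590891 -2.73469232]
[ 0.72285411  0.55938378 -3.33049601] [0.57800366 0.02239858 0.09008704]
end z 0.05 F [-2.8 -0.4  5. ] base -3.1 gap 0.0419824410169001 t 13.3667
[235.1, 237.7] [0.40453251 0.10978606 0.034     ]
[240.5, 319.1] [0.27817823 0.25319337 0.034     ]
[197.8, 187.7] [0.58237496 0.02698959 0.034     ]
```

View pics/c4.png

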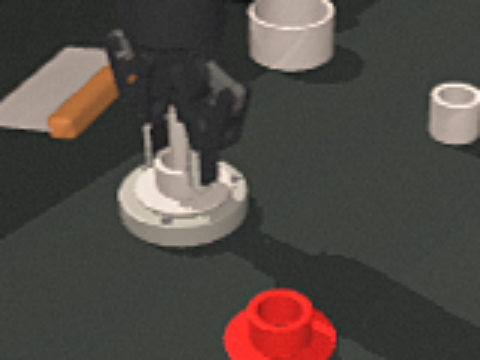

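The wheel sits flat on the foot, around the arbor. Contact came at z = 0.050, as expected. Next I'll release it and go to the long sleeve.

Run:
```python
from h import *
Q=q(1.5); x,y=.5778,.0222
move_gripper(.085); movel([x,y,.19],Q,.15)
Q=q(1.15)
move_ptp([.476,-.21,.19],Q)
im=look("long_sleeve_center",.019,0); cv2.imwrite("pics/w5.png",im[:,:,::-1]); print(read_time_s())
s=save("top","t5")
for d in tip_of("top","wheel_center"): print(d["at"],ray("top",d["at"],.034))
```

```text
long_sleeve_center [248.6 177.3] 0.88 [ 0.4713 -0.2111  0.019 ]
long_sleeve_center [250.9 256. ] 0.75 [ 0.437  -0.2938  0.019 ]
16.1417
[195.2, 218.3] [0.4209939 0.0943786 0.034    ]
[232.5, 147.5] [0.5682832  0.02514856 0.034     ]
```

View pics/w5.png

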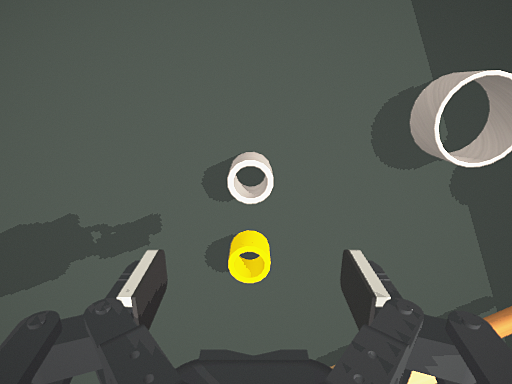

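The white long sleeve's top ring is centred at (250.5,181). The yellow one, at (250,256), lies perpendicular to the closing line, so it is clear.

Run:
```python
from h import *
Q=q(1.15)
a=ray("wrist",(250.5,181),.038); b=ray("wrist",(248.6,177.3),.019); print(a,b)
p=((a+b)/2)[:2]
movel([*p,.08],Q,.2); movel([*p,.026],Q,.1); print(read_ft_force())
move_gripper(.03,50); print(read_finger_gap(),read_grasp_force(),read_ft_force())
movel([*p,.19],Q,.15); print(read_finger_gap(),read_ft_force())
move_ptp([.578,-.10,.21],q(1.5))
im=look("arbor_seat",.02,0); cv2.imwrite("pics/w6.png",im[:,:,::-1]); print(read_finger_gap(),read_time_s())
```

```text
[ 0.47436986 -0.20991889  0.038     ] [ 0.47170936 -0.21089704  0.019     ]
[ 0.54590248 -0.2107145   0.64516524]
0.04253734383383456 51.310132686048746 [-1.23672748  0.21254968  5.22850749]
0.04254650382533129 [-0.23863587  0.3209467  -2.85925526]
arbor_seat [243.2  43.1] 0.57 [0.5768 0.0202 0.02  ]
0.04241706186480308 20.1
```

View pics/w6.png

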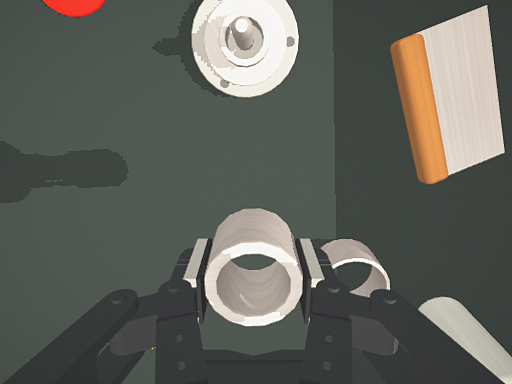

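The wheel is seated round the arbor, with the tip at about (242,25). The sleeve is held upright, its top ring at (253,284).

Run:
```python
from h import *
e=np.array(read_eef_pos()); top=ray("wrist",(253,284),.222); tip=ray("wrist",(242,25),.098); o=(top-e)[:2]
print(o,tip)
Q=q(1.5); x,y=np.array([.5778,.0222])-np.clip(o,-.004,.004)
movel([x,y,.21],Q,.15); movel([x,y,.13],Q,.1); print(read_ft_force())
movel([x,y,.08],Q,.06)
lower(x,y,.08,.071,Q)
s=save("side","s7"); cv2.imwrite("pics/c7.png",cv2.resize(s[130:250,140:300,::-1],None,fx=3,fy=3))
```

```text
[0.0004683  0.00195354] [0.57833783 0.0193376  0.098     ]
[ 0.42354602  0.04172472 -1.58445724]
end z 0.074 F [-2.7 -0.7  4.6] base -3.1 gap 0.04235312826743522 t 24.4833
```

View pics/c7.png

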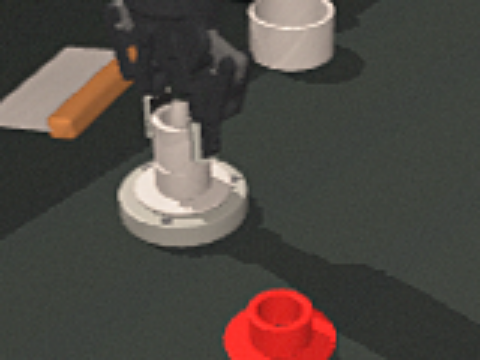

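The sleeve rests on the hub, with contact at z = 0.074 as expected. I'll release it, retreat and check.

Run:
```python
from h import *
p=read_eef_pos(); Q=q(1.5)
move_gripper(.085); movel([p[0],p[1],.2],Q,.12); move_ptp([.5,-.15,.25],Q); pause(.3)
s=save("side","s8"); t=save("top","t8")
f=lambda i:cv2.resize(i[:,:,::-1],None,fx=2.4,fy=2.4)
cv2.imwrite("pics/c8.png",np.hstack([f(s[130:250,140:300]),f(t[87:207,90:250])]))
print(read_time_s())
```

```text
27.425
```

View pics/c8.png

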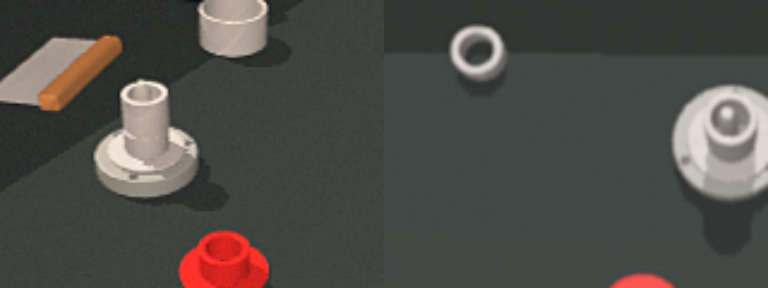

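The wheel and long sleeve are stacked upright on the arbor, and the short sleeve hasn't moved.

```bash
python3 -c "
from bench import *
print(sign_off())"
```

```text
the job is handed in; nothing more can be done
None
```

The cutter is back together and the job is handed in at about 27 s of the 51 s limit: the wheel is flat on the foot, the long sleeve is flat on its hub, and the short sleeve was left where it lay; `sign_off` reported no pass or fail.

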